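# Make up the medal die set for the press

### The job

Make up the hexagonal medal die set in its steel guide so it is ready for the press: first the hexagonal lower die (the one with a round recess on top), worked down between the two V jaws until it sits fully home on the base plate; then the larger round brass blank, flat in the recess of that die; then the hexagonal upper die (the one with a round shank on top) down between the jaws, sitting flat on the blank with its shank up. Lower each piece in with the gripper rather than dropping it from above the jaws, leave the other things on the bench where they lie, and let go of everything at the end.

Things in the scene. Friction and masses are not known exactly. Their poses are not given: they have to be found in the camera images.
- guide_seat (a point): die guide, fixed to the bench: dark steel base plate 140 (its x) x 96 x 14 mm with two steel V jaws facing each other along x, tops 36 mm above the plate, reaching |y| = 28 mm and |x| = 56 mm. They form a hex nest 58.4 mm across flats with corners on +x and -x; its two y sides are open for the fingers. Point: nest centre on top of the plate, 14 mm above the bench; z up
- lower_center (a point): lower die, loose steel hexagon 56 mm across flats (corners on its own +x and -x, flats on +y and -y; any 60 degree turn fits), 20 mm high, about 0.41 kg, round recess 44 mm wide and 2.5 mm deep on top. Stands recess up. Point: its centre, 10 mm above its underside; z up. In the nest it has 1.2 mm play at each flat, about 2.5 degrees of turn; home, the point is 10 mm above guide_seat
- blank_center (a point): the medal blank, a loose brass disc 40 mm in diameter and 7 mm thick, about 75 g, flat on the bench. This point is its centre, 3.5 mm above its underside. Lying in the recess of the lower die it is 11 mm above lower_center and stands 4.5 mm proud of the die.
- upper_center (a point): upper die, loose steel: hexagon 56 mm across flats, 26 mm high (corners on its own +x and -x, flats on +y and -y; any 60 degree turn fits), with a round shank 30 mm in diameter, 14 mm high on top; 40 mm high in all, about 0.62 kg, flat underneath. Stands shank up. Point: on its axis 20 mm above its underside; z up. On the blank in the guide it is 44.5 mm above guide_seat
- square_center (a point): bystander: a spare square steel die, 50 x 50 x 20 mm, with the same round recess on top; this point is its centre
- small_blank_center (a point): bystander: a smaller brass disc, 28 mm in diameter and 7 mm thick; this point is its centre
- mallet_center (a point): bystander: a rawhide mallet lying on its side, head 45 mm in diameter and 85 mm long, handle 20 to 28 mm thick; this point is on the handle, 30 mm from the head's middle, 22 mm above the bench
- pliers_center (a point): bystander: pliers 165 mm long lying flat; this point is near the pivot, 5 mm above the bench
- jar_center (a point): bystander: a white jar 68 mm in diameter and 75 mm high; this point is its centre
Mind the look-alikes: they are no part of the job. What is shaped like the part that bears guide_seat but orange is not meant.

How it is judged:
By the outcome, as a careful person would: the job done as asked, in the order asked, and still so for the second after the job is handed in, with the robot touching nothing.
It also fails if it takes over 67 s, if anything falls off the work surface, if the arm or the gripper's body presses on something with over 40 N, if the wrist force passes 120 N, or if a joint passes its speed limit or range.

### The arm

A 7-joint arm with a two-finger parallel gripper is mounted at the origin on the work surface. World frame = base frame: x ahead of the robot, y to its left, z up, the work surface at z = 0. Lengths are in m, angles in degrees, forces in N, time in s.
With the tool pointing down it reaches from about 0.35 to 0.9 m from the base axis. Payload 7.2 kg.
Tool frame: the origin (TCP) lies between the finger pads; the fingertips stand 25 mm ahead of it and the grasp point (between the pads) lies 6 mm ahead of it (ctrl.tip_extent is the distance from the TCP to the fingertips, in m); z points along the fingers, x is the direction in which the jaws open and shut, and the axes are right-handed (so a half turn about z gives the same grasp; the last joint's range is limited). The gripper opens to 85 mm and grips with 20 to 120 N. Pads are 22 mm wide; open, the fingers measure 114 mm over their backs; the gripper's body (76 mm by 85 mm) begins 54 mm behind the grasp point. The pads swing forward as they close: fully open they stand 13 mm farther back than shut.
Start: joints at [-73.293, 23.554, -0.728, 91.456, 0.321, 64.991, -4.71], TCP at [0.22, 0.585, 0.256] pointing down, gripper open.
Joint ranges: [-169.25, 169.25], [-16.82, 113.86], [-84.01, 82.57], [7.8, 145.47], [-59.2, 239.2], [7.22, 106.19], [-163.78, 163.78]. Speed limits (degrees/s): [136.94, 136.94, 172.46, 172.46, 180, 180, 180].

### API

Orientations are given as [roll, pitch, yaw] about the fixed x, y, z axes, in that order (R = Rz(yaw) Ry(pitch) Rx(roll)).
In Python, from station import ctrl, eyes gives the robot as it stands. The module is installed in compiled form; this text tells all that it offers.
- The arm moves only by the tool play_rows, never from a script. Its argument "increments" is text: rows parted by semicolons, each of 7 numbers parted by spaces: the shift along the tool's x, y, z in mm, then the turn, a rotation vector about the tool's x, y, z in rad, then the opening in per cent of the stroke, from 0 (shut) to 100 (fully open). A call has 1 to 20 rows; each row shifts and turns the commanded pose from where the row before left it, along the tool's axes as they then stand; what a row does not reach is not made up. A row lasts 1/10 s, in which the tool goes at most 50 mm and 8.59 degrees, less where a joint would pass 70% of its speed; a pose out of reach is approached as far as the arm can. A call is refused whole if a number of a shift passes 50 or a number of a turn 0.15, either way. A call with a gripper value outside its range is refused whole. The fingers move at their own pace and stop on an object; "force" is the grip in N (left out, the last holds). Time passes only in rows, so rows that do not move let the fingers close. It gives the time, the measured TCP pose, the force and the opening at its end, in the units of the state.
- ctrl.get_state(): the state, without advancing time (a new reading comes with each control period).
- eyes.snapshot(name): name is "scene" or "top" or "wrist"; returns (picture, depth): 480x640x3 uint8, red, green, blue; 480x640 float32, m along the optical axis (not along the pixel's ray), 0 where there is no reading.
- eyes.camera_model(name): a dict with "intrinsics" (3x3 intrinsics, pixels), "dist_coeffs" ([k1, k2, p1, p2, k3] as OpenCV has them; the pictures are not rectified), "view" (4x4, takes a point from world to camera coordinates); the wrist camera has in their place "T_tool_cam" (4x4, takes a point from camera to tool coordinates, whose origin is the TCP and whose axes are the tool frame's). Camera axes: x right, y up, looking along -z (the intrinsics and any distortion apply to the point x, -y, -z); pixel columns grow to the right and rows downward; lengths in m; the calibration is good to about 2 mm. A picture is of the moment at which its call begins: read the wrist's pose just before it. camera_model takes no time and is no camera call.
- ctrl.finish_job(): hands the job in, once; it reports no verdict.
The state is a dict: "time": time; "q": joint angles; "dq": joint speeds; "effort": joint torques, N m; "tcp_pos": TCP position; "tcp_rot": TCP orientation; "ft_force": force on the tool from outside, world axes, zero at the start; "ft_torque": the same for the moment, N m; "gripper_width": finger opening in m.
Only numpy, scipy, OpenCV 4.12 (cv2) and the standard library are available. Lean on these libraries where they do the work, as an engineer would, in place of code of your own. Each camera call takes 0.05 s, during which the arm holds its last target. There are 200 camera calls.

## Working session

There is one attempt and no reset: what is moved stays moved. The work goes in short steps, Python scripts to look and compute and a tool call to move; the robot and the scene stay as the last step left them, time stands still between calls to the robot, and variables do not carry over. Pictures are saved under pics/ and viewed, about 8 in all and at most 12, crops included, and the job is handed in when it is done.

Besides the shell and the picture viewer there is one more tool, called in YAML: its name, and indented under it one key for each argument. play_rows: Moves the arm, as the interface text tells. Its arguments: {"type":"object","properties":{"increments":{"type":"string"},"force":{"type":"number"}},"required":["increments"]}

```bash
mkdir -p pics
cat > h.py <<'E'
import numpy as np,cv2
from station import ctrl,eyes
from scipy.spatial.transform import Rotation as R
def tool():
    s=ctrl.get_state();T=np.eye(4);a=s['tcp_rot'];T[:3,:3]=R.from_euler('xyz',a,degrees=True).as_matrix();T[:3,3]=s['tcp_pos'];return T
def snap(n):
    T=tool();p,d=eyes.snapshot(n);m=eyes.camera_model(n)
    W=T@m['T_tool_cam'] if n=='wrist' else np.linalg.inv(m['view'])
    return p,d,np.array(m['intrinsics']),np.array(m['dist_coeffs']),W
def save(f,p): cv2.imwrite('pics/'+f,p[:,:,::-1])
def rays(uv,K,D):
    u=cv2.undistortPoints(np.array(uv,float).reshape(-1,1,2),K,D).reshape(-1,2)
    return np.c_[u[:,0],-u[:,1],-np.ones(len(u))]
def atz(uv,z,K,D,W):
    r=rays(uv,K,D)@W[:3,:3].T;o=W[:3,3];return o+r*((z-o[2])/r[:,2])[:,None]
def cloud(d,K,D,W):
    v,u=np.mgrid[0:480,0:640];r=rays(np.c_[u.ravel(),v.ravel()],K,D)*d.reshape(-1,1)
    return (r@W[:3,:3].T+W[:3,3]).reshape(480,640,3)
E
python3 - <<'E'
from h import *
print(ctrl.get_state(),ctrl.tip_extent)
for n in('scene','top'):
    p,d,K,D,W=snap(n);save(n+'0.png',p);np.savez(n+'0.npz',p=p,d=d,K=K,D=D,W=W);print(W.round(3),K)
E
```

```text
{'time': 0.0, 'q': array([-73.29172792,  23.60004776,  -0.72747044,  91.50416236,
         0.31867712,  64.99052502,  -4.70944296]), 'dq': array([-0.05201442, -0.02833398, -0.0801609 , -0.00546955, -0.02975927,
        0.03605868,  0.00191255]), 'effort': array([-8.28034790e-04, -6.00628066e+01,  6.81934878e-01, -2.99429065e+01,
        1.38004360e-02,  1.03572602e-02,  4.37366555e-05]), 'tcp_pos': array([0.2199358 , 0.58453452, 0.25545197]), 'tcp_rot': array([1.79995038e+02, 9.25993527e-02, 6.93841102e+01]), 'ft_force': array([-0.52062863,  0.4872007 , -0.99673736]), 'ft_torque': array([ 0.00696677,  0.01020601, -0.02221604]), 'gripper_width': 0.08554917329909331} 0.025
[[ 0.614 -0.524  0.591  1.229]
 [ 0.789  0.4   -0.466 -0.643]
 [ 0.008  0.752  0.659  0.884]
 [ 0.     0.     0.     1.   ]] [[483.77288549   0.         320.39539554]
 [  0.         483.77288549 238.37418405]
 [  0.           0.           1.        ]]
[[-0.027  0.994 -0.103  0.37 ]
 [-1.    -0.026  0.013 -0.024]
 [ 0.011  0.103  0.995  1.376]
 [ 0.     0.     0.     1.   ]] [[519.85268616   0.         325.54938916]
 [  0.         519.85268616 239.1016121 ]
 [  0.           0.           1.        ]]
```

View pics/top0.png

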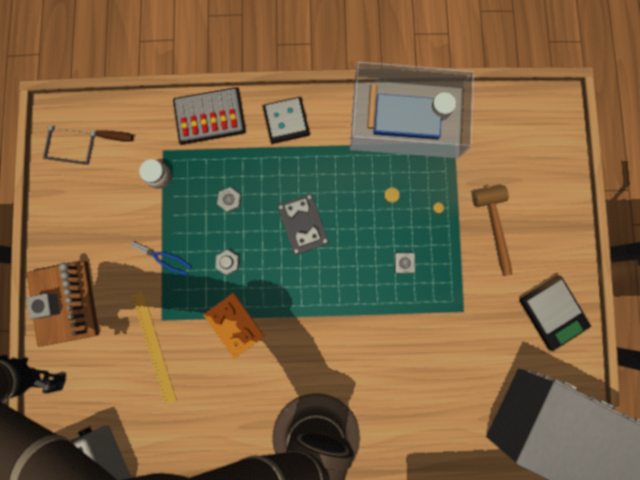

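View pics/scene0.png

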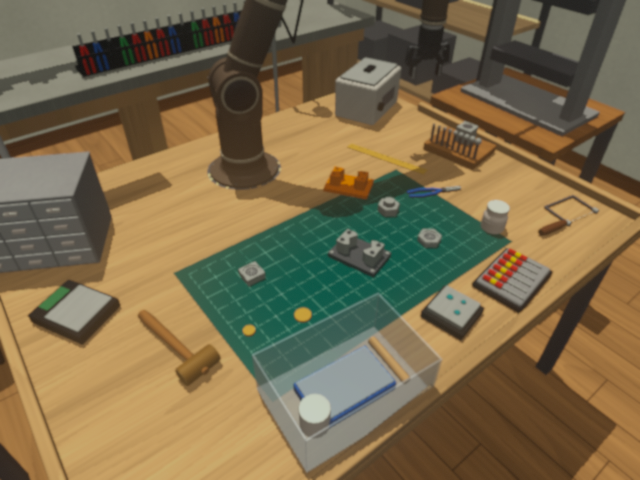

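The top view shows the lower die at (228,199), the upper die at (227,262), the guide at (302,224) and the large blank at (392,195). The bystanders are the square die at (405,263), small blank (438,208), pliers (165,258), jar (153,172), mallet (490,195) and the orange look-alike guide (233,325).

Run:
```python
from h import *
f=np.load('top0.npz');K,D,W,d,p=[f[k] for k in 'KDWdp']
for n,uv,z in(('low',(228,199),.02),('up',(227,262),.04),('guide',(302.5,224),.03),('blank',(392,195),.007),('sq',(405,263),.02)):
    print(n,atz([uv],z,K,D,W).round(4))
C=cloud(d,K,D,W)
print('guide corners',atz([(279,205),(309,196),(327,243),(297,253)],.014,K,D,W).round(4))
for n,(x0,x1,y0,y1),a,b in(('low',(212,246,182,216),.012,.03),('up',(210,244,245,279),.015,.05),('jaws',(270,335,190,258),.035,.06),('blank',(378,406,180,210),.004,.02)):
    c=C[y0:y1,x0:x1].reshape(-1,3);m=(c[:,2]>a)&(c[:,2]<b);q=c[m];print(n,m.sum(),q.mean(0).round(4) if m.any() else 0,(q.min(0)+q.max(0)).round(4)/2, np.median(c[:,2]))
```

```text
low [[0.6236 0.2136 0.02  ]]
up [[0.4555 0.2138 0.04  ]]
guide [[0.5504 0.0176 0.03  ]]
blank [[ 0.6258 -0.2229  0.007 ]]
sq [[ 0.442  -0.2479  0.02  ]]
guide corners [[ 0.6049  0.0793  0.014 ]
 [ 0.6271 -0.0008  0.014 ]
 [ 0.5005 -0.0452  0.014 ]
 [ 0.4761  0.0342  0.014 ]]
low 378 [0.623  0.214  0.0181] [0.6233  0.21415 0.01985] 0.002194451569159761
up 402 [0.456  0.217  0.0289] [0.45665 0.21925 0.03045] 0.0023438626947108743
jaws 505 [0.5522 0.0188 0.0497] [0.55245 0.01835 0.0472 ] 0.003643425554396673
blank 210 [ 0.6296 -0.2222  0.0069] [ 0.62775 -0.22175  0.00915] 0.001086891743735774
```

play_rows:
  increments: "-6 15 0 0 0 0 100;-12 31 0 0 0 0 100;-13 32 0 0 0 0 100;-13 32 0 0 0 0 100;-13 32 0 0 0 0 100;-13 32 0 0 0 0 100;-13 32 0 0 0 0 100;-13 32 0 0 0 0 100;-13 32 0 0 0 0 100;-13 32 0 0 0 0 100;-13 32 0 0 0 0 100;-13 32 0 0 0 0 100;-13 32 0 0 0 0 100;-13 32 0 0 0 0 100;-13 32 0 0 0 0 100;-13 32 0 0 0 0 100;-6 16 0 0 0 0 100;0 0 0 0 0 0 100;0 0 0 0 0 0 100"

```text
time: 2.0
tcp_pos: [0.6242, 0.2129, 0.2559]
tcp_rot: [-179.9, -0.0, 69.4]
ft_force: [0.2, 0.0, -0.3]
gripper_width: 0.0853
```

Run:
```python
from h import *
s=ctrl.get_state();print(s['time'],s['tcp_pos'],s['tcp_rot'],s['q'].round(1),s['ft_force'])
p,d,K,D,W=snap('wrist');save('w1.png',p);np.savez('w1.npz',p=p,d=d,K=K,D=D,W=W);print(eyes.camera_model('wrist')['T_tool_cam'],K[0])
```

```text
2.0 [0.62422579 0.21289536 0.25593619] [-1.79927334e+02 -1.08270988e-03  6.93762284e+01] [-29.8  27.   10.   86.7  -5.   66.7  50.4] [ 0.17630847  0.04199478 -0.32184058]
[[ 9.99999860e-01  5.25487806e-04  5.58762951e-05  5.72238959e-05]
 [ 5.15957566e-04 -9.48031503e-01 -3.18176058e-01 -8.19998419e-02]
 [-1.14225151e-04  3.18176042e-01 -9.48031641e-01 -1.17551684e-01]
 [ 0.00000000e+00  0.00000000e+00  0.00000000e+00  1.00000000e+00]] [388.79931692   0.         316.08595584]
```

View pics/w1.png

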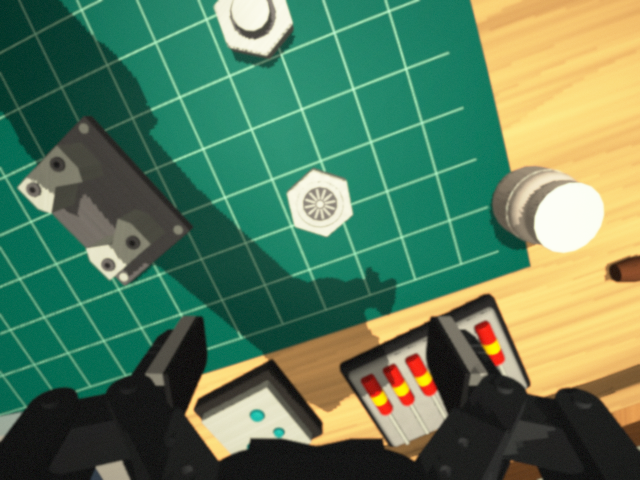

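The wrist view shows the lower die centred at (320,203), the steel guide around (105,200) and the upper die at (253,20), partly cropped. Next I fit the hexagon.

```bash
cat >> h.py <<'E'
def hexfit(P,rob=1.0):
    best=None
    for t in np.arange(0,60,.25):
        c=[];w=[]
        N=[np.array([np.cos(np.radians(t+k)),np.sin(np.radians(t+k))]) for k in(0,60,120)]
        for n in N:
            s=P@n;a,b=np.percentile(s,[rob,100-rob]);w.append(b-a);c.append((a+b)/2)
        if best is None or sum(w)<best[0]: best=(sum(w),t,np.linalg.lstsq(np.array(N),np.array(c),rcond=None)[0],w)
    return best[1:]   # flat-normal angle mod 60, centre, widths
E
python3 - <<'E'
from h import *
f=np.load('w1.npz');K,D,W,d,p=[f[k] for k in 'KDWdp']
C=cloud(d,K,D,W);g=cv2.cvtColor(p,cv2.COLOR_RGB2HSV)
for n,(x0,x1,y0,y1),a,b in(('low',(270,370,150,255),.012,.03),('up',(200,310,0,80),.01,.03)):
    c=C[y0:y1,x0:x1].reshape(-1,3);m=(c[:,2]>a)&(c[:,2]<b);print(n,m.sum(),np.median(c[m,2]),hexfit(c[m,:2],.3))
    s=g[y0:y1,x0:x1].reshape(-1,3);m=(s[:,1]<60)&(s[:,2]>120)
    v,u=np.mgrid[y0:y1,x0:x1];q=atz(np.c_[u.ravel(),v.ravel()][m],.02 if n=='low' else .026,K,D,W);print(m.sum(),hexfit(q[:,:2],.3))
print(atz([(88,117),(190,228),(125,283),(20,185)],.014,K,D,W).round(4))
E
```

```text
low 3077 0.018425780617192078 (np.float64(20.75), array([0.62465974, 0.21656763]), [np.float64(0.055194154563589226), np.float64(0.05508229632264017), np.float64(0.05522297051139469)])
3253 (np.float64(22.0), array([0.62405556, 0.21644705]), [np.float64(0.05702968907222539), np.float64(0.05615108962532839), np.float64(0.05776895161217416)])
up 2338 0.025918064631930304 (np.float64(28.25), array([0.46190292, 0.21834256]), [np.float64(0.056162924293853944), np.float64(0.05537420523047784), np.float64(0.04238858518473182)])
3145 (np.float64(29.5), array([0.46247726, 0.21862619]), [np.float64(0.05658386887219047), np.float64(0.05623781357909968), np.float64(0.04250522396022327)])
[[ 4.760e-01  4.820e-02  1.400e-02]
 [ 6.039e-01  8.990e-02  1.400e-02]
 [ 6.328e-01 -3.000e-04  1.400e-02]
 [ 5.050e-01 -4.830e-02  1.400e-02]]
```

play_rows:
  increments: "3.4 -1.1 0 0 0 0 100;0 0 10 0 0 -0.104 100;0 0 30 0 0 -0.104 100;0 0 35 0 0 0 100;0 0 35 0 0 0 100;0 0 35 0 0 0 100;0 0 30 0 0 0 100;0 0 25 0 0 0 100;0 0 15 0 0 0 100;0 0 8 0 0 0 100;0 0 4 0 0 0 100;0 0 3 0 0 0 100;0 0 0 0 0 0 100;0 0 0 0 0 0 100"

```text
time: 3.45
tcp_pos: [0.6256, 0.2164, 0.0272]
tcp_rot: [179.9, -0.0, 81.3]
ft_force: [0.3, 0.5, -0.4]
gripper_width: 0.0857
```

play_rows:
  increments: "0 0 0 0 0 0 60;0 0 0 0 0 0 60;0 0 0 0 0 0 40;0 0 0 0 0 0 40;0 0 0 0 0 0 40;0 0 0 0 0 0 40"
  force: 60

```text
time: 4.05
tcp_pos: [0.6255, 0.2162, 0.0271]
tcp_rot: [180.0, -0.0, 81.3]
ft_force: [-1.7, -1.7, 6.1]
gripper_width: 0.0546
```

play_rows:
  increments: "0 0 -5 0 0 0 40;0 0 -15 0 0 0 40;0 0 -25 0 0 0 40;-10 -2 -25 0 0 0 40;-20 -4 -25 0 0 0 40;-20 -4 -25 0 0 0 40;-20 -4 -25 0 0 0 40;-20 -4 -25 0 0 0 40;-20 -4 -25 0 0 0 40;-20 -4 -20 0 0 0 40;-20 -4 -10 0 0 0 40;-20 -4 0 0 0 0 40;-20 -4 0 0 0 0 40;-20 -4 0 0 0 0 40;-17 -4 0 0 0 0 40;0 0 0 0 0 -0.122 40;0 0 0 0 0 -0.122 40;0 0 0 0 0 -0.122 40;0 0 0 0 0 -0.123 40;0 0 0 0 0 0 40"

```text
time: 6.05
tcp_pos: [0.5448, -0.0016, 0.2511]
tcp_rot: [-180.0, -0.0, 109.4]
ft_force: [0.4, 0.8, -4.2]
gripper_width: 0.0546
```

Run:
```python
from h import *
s=ctrl.get_state();print(s['time'],s['tcp_pos'],s['tcp_rot'],s['q'].round(1),s['ft_force'],s['gripper_width'])
p,d,K,D,W=snap('wrist');save('w2.png',p);np.savez('w2.npz',p=p,d=d,K=K,D=D,W=W)
C=cloud(d,K,D,W)
m=(C[:,:,2]>.044)&(C[:,:,2]<.06);m[330:]=0;q=C[m];print(m.sum(),q.mean(0),np.median(q[:,2]))
r=cv2.minAreaRect(q[:,:2].astype(np.float32)*1000);print(r)
m=(C[:,:,2]>.006)&(C[:,:,2]<.06);m[330:]=0;q=C[m];print(m.sum(),cv2.minAreaRect(q[:,:2].astype(np.float32)*1000))
save('w2c.png',np.ascontiguousarray(cv2.resize(p[80:320,160:480],(800,600),interpolation=cv2.INTER_CUBIC)))
```

```text
6.05 [ 0.54482135 -0.00156904  0.25111165] [-1.79969610e+02 -1.95574342e-02  1.09418105e+02] [ -9.4  15.9   5.5 103.4  -1.7  60.8 106.2] [ 0.38815904  0.83709689 -4.23737505] 0.05458937355683917
2957 [ 0.54983792 -0.0238299   0.05030163] 0.050072951421226475
((623.484375, -112.035888671875), (102.32521057128906, 377.08453369140625), 31.076452255249023)
26644 ((533.6549072265625, -29.50830078125), (315.7568664550781, 630.3118286132812), 19.893362045288086)
```

View pics/w2.png

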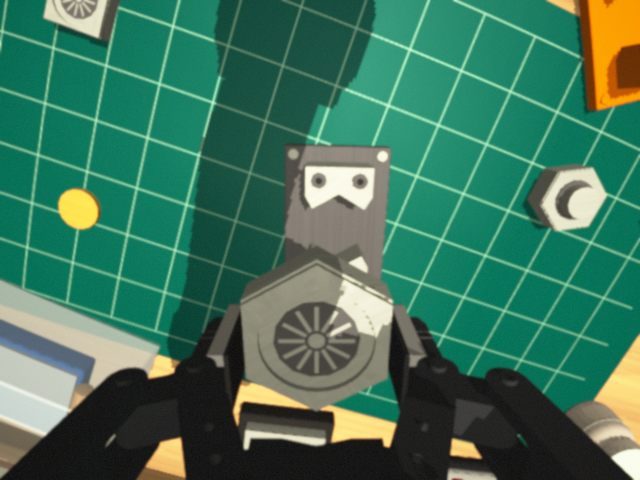

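View pics/w2c.png

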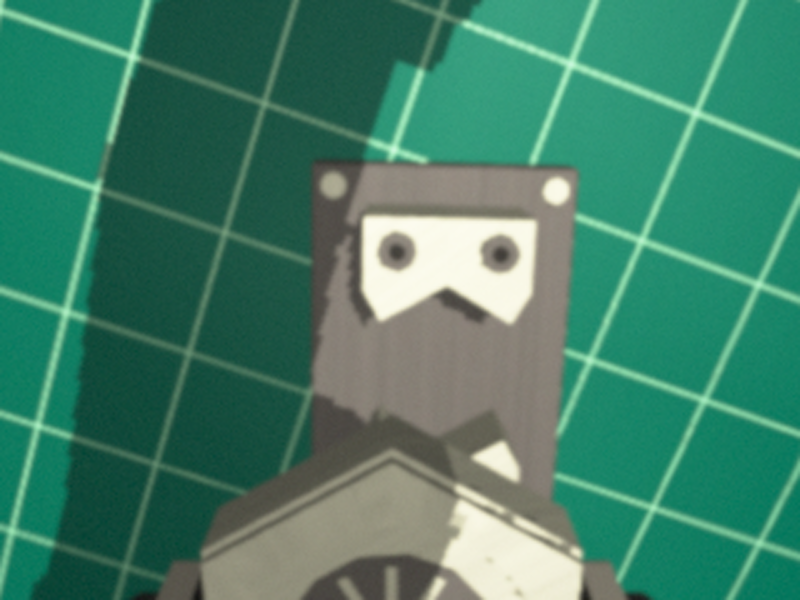

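The held die is level and square between the pads, and it hides the near jaw. The far jaw's V apex is at (339,196). I back off along tool y so the whole nest shows.

play_rows:
  increments: "8 30 0 0 0 0 40;9 40 0 0 0 0 40;0 20 0 0 0 0 40;0 0 0 0 0 0 40;0 0 0 0 0 0 40"

```text
time: 6.6
tcp_pos: [0.6241, 0.0443, 0.2505]
tcp_rot: [-179.9, 0.0, 109.2]
ft_force: [0.1, -0.2, -3.1]
gripper_width: 0.0547
```

Run:
```python
from h import *
s=ctrl.get_state();print(s['time'],s['tcp_pos'],s['tcp_rot'])
p,d,K,D,W=snap('wrist');save('w3.png',p);np.savez('w3.npz',p=p,d=d,K=K,D=D,W=W)
save('w3c.png',np.ascontiguousarray(cv2.resize(p[40:280,180:500],(800,600),interpolation=cv2.INTER_CUBIC)))
```

```text
6.6 [0.62406862 0.04434759 0.25051289] [-1.79894748e+02  3.50421972e-03  1.09195489e+02]
```

View pics/w3c.png

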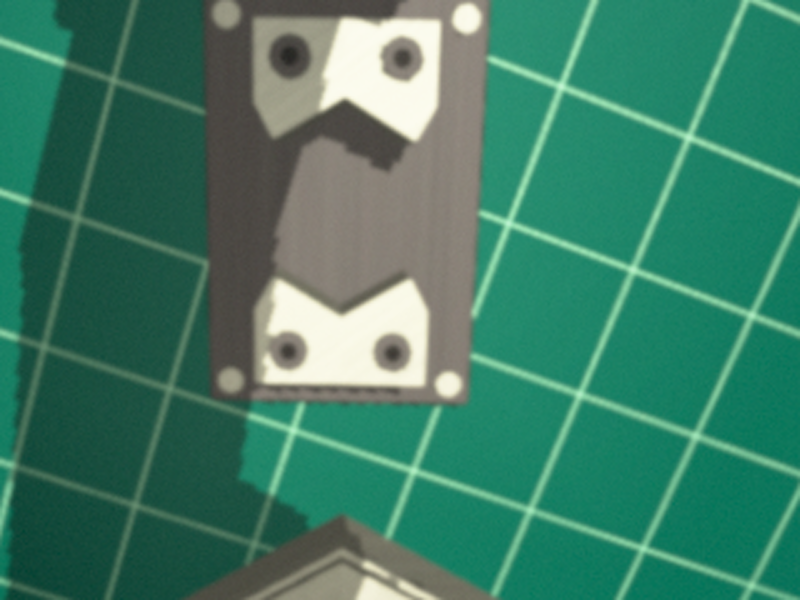

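The crop shows both V jaws. At jaw-top height the apexes are at crop (345,98) and (341,314), with tips at (275,138), (411,141), (274,280) and (411,275). The held die's lower front corner is at (343,517) and its upper one at (343,552).

Run:
```python
from h import *
f=np.load('w3.npz');K,D,W,d,p=[f[k] for k in 'KDWdp']
T=tool();o=T[:3,3]
def t(uv,z):
    uv=(np.array(uv)+.5)/2.5-.5+[180,40];q=atz(uv,z,K,D,W);return (q-o)@T[:3,:3]*1000
a=t([(345,98),(341,314)],.05);b=t([(275,138),(411,141),(274,280),(411,275)],.05);c=t([(252,17),(440,19),(254,386),(427,386)],.05)
for q in(a,b,c): print(q[:,:2].round(1),q[:,:2].mean(0).round(2))
v=a[1]-a[0];print('len',np.hypot(*v[:2]),'ang',np.degrees(np.arctan2(v[0],v[1])))
for i,j in((0,2),(1,3)):
  for q in (b,c): v=q[j]-q[i];print(np.degrees(np.arctan2(v[0],v[1])))
for i,j in((0,1),(2,3)):
  for q in (b,c): v=q[j]-q[i];print('x',np.degrees(np.arctan2(-v[1],v[0])))
print('hand bottom corner',t([(343,517)],o[2]-.0271),'top',t([(343,552)],o[2]-.0071))
```

```text
[[   1.7 -106. ]
 [   0.5  -40.1]] [  1.12 -73.03]
[[-19.9 -94.3]
 [ 22.2 -93.4]
 [-21.  -51. ]
 [ 23.  -52.6]] [  1.06 -72.84]
[[ -26.2 -129.1]
 [  30.2 -128.5]
 [ -28.4  -16.4]
 [  29.   -16.4]] [  1.18 -72.59]
len 65.8749818868759 ang -1.0858886739770799
-1.526929877035635
-1.1358518124789059
1.1231796299494636
-0.6137902897752707
x -1.2218866530087793
x -0.5744940028384209
x 2.039591334761746
x -0.019362379489643256
hand bottom corner [[  0.82496756 -30.98617099  27.15013203]] top [[  0.78722884 -32.88130498   7.15318404]]
```

play_rows:
  increments: "0.3 -23 0 0 0 0.010 40;0 -25 20 0 0 0 40;0 -25 25 0 0 0 40;0 0 30 0 0 0 40;0 0 30 0 0 0 40;0 0 30 0 0 0 40;0 0 20 0 0 0 40;0 0 10 0 0 0 40;0 0 0 0 0 0 40;0 0 0 0 0 0 40"

```text
time: 7.65
tcp_pos: [0.5558, 0.0209, 0.0873]
tcp_rot: [179.9, 0.0, 108.7]
ft_force: [0.3, 0.1, -2.2]
gripper_width: 0.0547
```

Run:
```python
from h import *
s=ctrl.get_state();print(s['time'],s['tcp_pos'],s['tcp_rot'])
a=np.radians(109.195);o=np.array([.62407,.04435])
x=np.array([np.cos(a),np.sin(a)]);y=np.array([np.sin(a),-np.cos(a)])
g=o+.0003*x-.0732*y;print('goal',g);e=g-s['tcp_pos'][:2];print('tool err mm',e@x*1e3,e@y*1e3)
p,d,K,D,W=snap('wrist');save('w4.png',p)
```

```text
7.65 [0.5558246  0.02087846 0.08727883] [1.79935025e+02 2.16328033e-02 1.08703424e+02]
goal [0.55484091 0.02056632]
tool err mm 0.02863367265661695 -1.0316229843748006
```

View pics/w4.png

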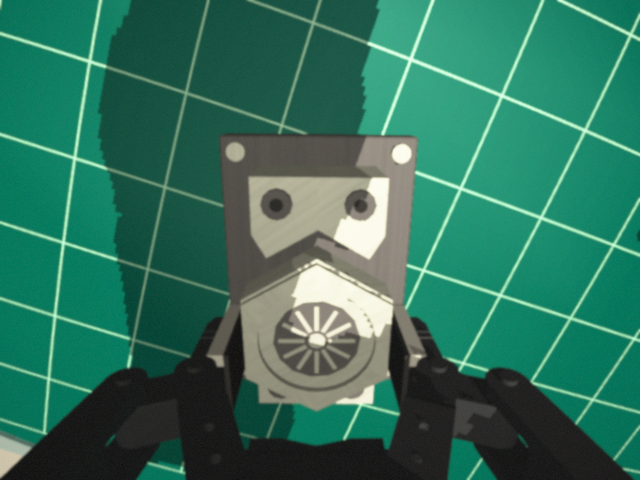

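The die hangs centred over the nest in x, with its bottom corner at about (317,250) pointing at the V apex. I nudge y by -1 mm and feel my way down.

play_rows:
  increments: "0 -1 0 0 0 0 40;0 0 3 0 0 0 40;0 0 3 0 0 0 40;0 0 3 0 0 0 40;0 0 3 0 0 0 40;0 0 2 0 0 0 40;0 0 2 0 0 0 40;0 0 0 0 0 0 40"

```text
time: 8.5
tcp_pos: [0.5543, 0.0208, 0.0699]
tcp_rot: [-180.0, -0.0, 108.7]
ft_force: [0.2, 0.0, -3.7]
gripper_width: 0.0549
```

play_rows:
  increments: "0 0 3 0 0 0 40;0 0 3 0 0 0 40;0 0 3 0 0 0 40;0 0 3 0 0 0 40;0 0 3 0 0 0 40;0 0 3 0 0 0 40;0 0 3 0 0 0 40;0 0 3 0 0 0 40;0 0 2 0 0 0 40;0 0 0 0 0 0 40;0 0 0 0 0 0 40"

```text
time: 9.6
tcp_pos: [0.5545, 0.0208, 0.0443]
tcp_rot: [-180.0, -0.0, 108.7]
ft_force: [-0.6, -0.1, -4.0]
gripper_width: 0.0544
```

play_rows:
  increments: "0 0 1 0 0 0 40;0 0 1 0 0 0 40;0 0 1 0 0 0 40;0 0 0.5 0 0 0 40;0 0 0 0 0 0 40;0 0 0 0 0 0 40"

```text
time: 10.2
tcp_pos: [0.5545, 0.0209, 0.0411]
tcp_rot: [180.0, -0.0, 108.7]
ft_force: [-2.7, 0.7, 2.7]
gripper_width: 0.0546
```

The die is home: TCP 0.0411 is 14.0 mm above the pick height, and contact has taken its weight. Before releasing, I measure fingertip reach against opening from stored depth.

```bash
cat >> h.py <<'E'
def tips(d,K,D):
    M=eyes.camera_model('wrist')['T_tool_cam'];c=cloud(d,K,D,M).reshape(-1,3)*1000
    ok=d.ravel()>0
    for s in(1,-1):
        q=c[ok&(c[:,0]*s>18)&(c[:,0]*s<62)&(abs(c[:,1])<14)&(c[:,2]<60)&(c[:,2]>-30)]
        if len(q): print(s,len(q),'z pct',np.percentile(q[:,2],[50,90,97,99,100]).round(1),'x at tip',np.percentile(q[q[:,2]>np.percentile(q[:,2],90),0],[0,50,100]).round(1))
E
python3 - <<'E'
from h import *
for n in('w1','w3'):
    f=np.load(n+'.npz');print(n);tips(f['d'],f['K'],f['D'])
E
```

```text
w1
1 4343 z pct [-12.1   4.1   8.5  10.4  12.5] x at tip [42.2 43.  54.8]
-1 4371 z pct [-12.2   4.2   8.4  10.3  12.4] x at tip [-54.9 -42.5 -41.8]
w3
1 6331 z pct [-7.   8.8 10.5 13.7 16.7] x at tip [18.  20.8 40.4]
-1 6259 z pct [-7.2  8.6 10.6 13.7 17.6] x at tip [-40.9 -20.8 -18. ]
```

play_rows:
  increments: "0 0 0 0 0 0 70;0 0 0 0 0 0 100;0 0 0 0 0 0 100;0 0 -10 0 0 0 100;0 0 -20 0 0 0 100;0 0 -30 0 0 0 100;-10 0 -30 0 0 0 100;-20 0 -30 0 0 0 100;-25 -1 -30 0 0 0 100;-25 -1 -25 0 0 0 100;-25 -1 -20 0 0 0 100;-25 -1 -10 0 0 0 100;-25 -1 -5 0 0 0 100;-25 -1 0 0 0 0 100;-25 -1 0 0 0 0 100;-25 -1 0 0 0 0 100;-25 0 0 0 0 0 100;-22 0 0 0 0 0 100;0 0 0 0 0 0 100;0 0 0 0 0 0 100"

```text
time: 12.2
tcp_pos: [0.6357, -0.2442, 0.251]
tcp_rot: [180.0, -0.0, 108.7]
ft_force: [0.2, 0.5, -0.7]
gripper_width: 0.0852
```

play_rows:
  increments: "10 0 0 0 0 0 52;15 0 0 0 0 0 52;0 0 0 0 0 0 52;0 0 0 0 0 0 52;0 0 0 0 0 0 52"

```text
time: 12.7
tcp_pos: [0.628, -0.2202, 0.2511]
tcp_rot: [180.0, 0.0, 108.8]
ft_force: [-0.3, -1.1, 0.2]
gripper_width: 0.0446
```

Run:
```python
from h import *
s=ctrl.get_state();print(s['time'],s['tcp_pos'],s['tcp_rot'],s['gripper_width'])
p,d,K,D,W=snap('wrist');save('w5.png',p);tips(d,K,D)
T=tool()
g=cv2.cvtColor(p,cv2.COLOR_RGB2HSV);m=((g[:,:,0]>15)&(g[:,:,0]<32)&(g[:,:,1]>150)&(g[:,:,2]>120)).astype(np.uint8)
n,l,st,c=cv2.connectedComponentsWithStats(m)
for i in range(1,n):
    if st[i,4]>150 and st[i,4]<6000:
        q=atz([c[i]],.0055,K,D,W);print(st[i],c[i].round(1),q.round(4),((q-T[:3,3])@T[:3,:3]*1000).round(1))
```

```text
12.7 [ 0.62795092 -0.22015995  0.25111085] [1.79983781e+02 2.71294300e-02 1.08779522e+02] 0.044577536871486606
1 5429 z pct [-14.8  10.   16.4  19.6  23.3] x at tip [22.  23.2 36. ]
-1 5350 z pct [-14.7  10.4  16.6  19.9  22.9] x at tip [-35.4 -22.9 -21.7]
[   0   69   90   58 3614] [37.6 97.4] [[ 0.6161 -0.4927  0.0055]] [[-253.8  -98.7  245.6]]
[185 105  31  32 767] [200.3 120.2] [[ 0.5901 -0.3433  0.0055]] [[-103.9  -75.3  245.6]]
[ 296  182   42   41 1323] [316.7 201.7] [[ 0.6277 -0.2196  0.0055]] [[  1.1  -0.  245.5]]
```

View pics/w5.png

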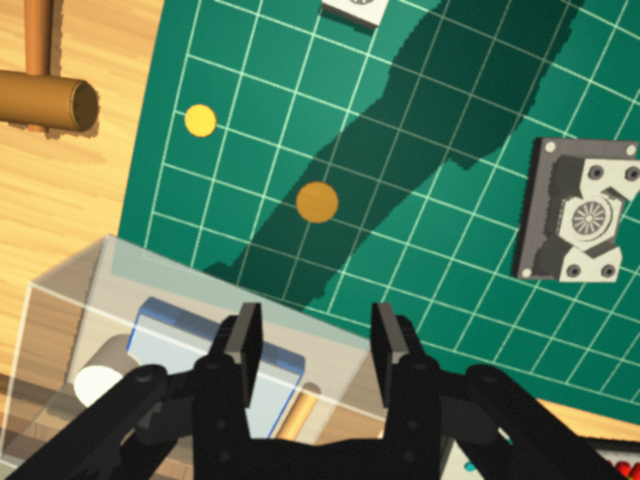

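Both discs are clear: the large blank is at (317,202), 42 px wide, and the small one at (200,120), 31 px. The clear box is well clear of the gripper.

play_rows:
  increments: "0.3 0 15 0 0 0 65;0 0 30 0 0 0 65;0 0 35 0 0 0 65;0 0 35 0 0 0 65;0 0 35 0 0 0 65;0 0 30 0 0 0 65;0 0 20 0 0 0 65;0 0 12 0 0 0 65;0 0 6 0 0 0 65;0 0 4 0 0 0 65;0 0 0 0 0 0 65;0 0 0 0 0 0 65"

```text
time: 13.95
tcp_pos: [0.6284, -0.2203, 0.0298]
tcp_rot: [179.9, 0.0, 108.7]
ft_force: [0.5, -0.1, 0.2]
gripper_width: 0.0555
```

play_rows:
  increments: "0 0 2 0 0 0 65;0 0 0 0 0 0 50;0 0 0 0 0 0 40;0 0 0 0 0 0 40;0 0 0 0 0 0 40;0 0 0 0 0 0 40"
  force: 30

```text
time: 14.55
tcp_pos: [0.628, -0.2201, 0.0274]
tcp_rot: [180.0, 0.0, 108.7]
ft_force: [-1.4, 0.8, 6.4]
gripper_width: 0.0376
```

play_rows:
  increments: "0 0 -5 0 0 0 40;0 0 -20 0 0 0 40;10 0 -30 0 0 0 40;20 1 -30 0 0 0 40;25 1 -15 0 0 0 40;25 1 0 0 0 0 40;25 1 0 0 0 0 40;25 1 0 0 0 0 40;25 1 0 0 0 0 40;25 1 0 0 0 0 40;25 1 0 0 0 0 40;25 0 0 0 0 0 40;15 0 0 0 0 0 40;7 0 0 0 0 0 40;0 0 0 0 0 0 40;0 0 0 0 0 0 40;0 0 0 0 0 0 40"

```text
time: 16.25
tcp_pos: [0.5547, 0.0197, 0.1268]
tcp_rot: [180.0, 0.0, 108.6]
ft_force: [0.0, -0.1, -0.1]
gripper_width: 0.0373
```

Run:
```python
from h import *
s=ctrl.get_state();print(s['time'],s['tcp_pos'],s['tcp_rot'],s['gripper_width'],s['ft_force'])
a=np.radians(s['tcp_rot'][2]);x=np.array([np.cos(a),np.sin(a)]);y=np.array([np.sin(a),-np.cos(a)])
e=np.array([.5545,.0209])-s['tcp_pos'][:2];print('tool err mm',e@x*1e3,e@y*1e3)
p,d,K,D,W=snap('wrist');save('w6.png',cv2.resize(p[100:420,160:480],(600,600)))
```

```text
16.25 [0.55471261 0.01967636 0.12679028] [1.79997621e+02 3.87940813e-02 1.08643759e+02] 0.03730002028995516 [ 0.02879558 -0.05141439 -0.08575955]
tool err mm 1.2273964113900022 0.1897283305112192
```

View pics/w6.png

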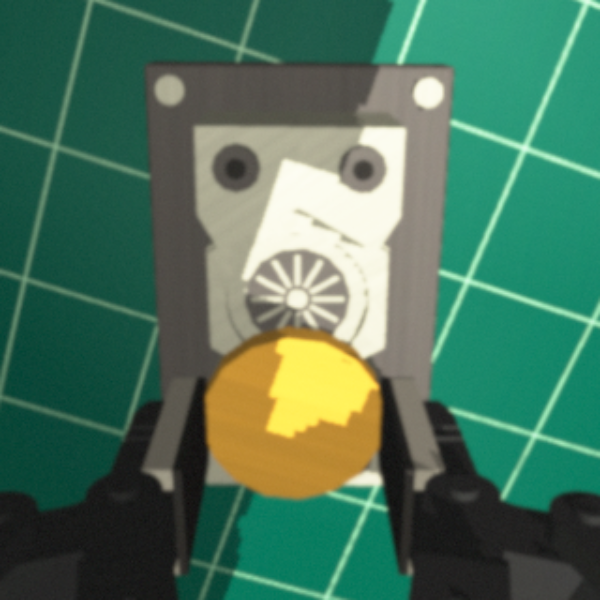

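The blank is held level, centred at crop (295,412). The recess star below it is centred at (296,298).

Run:
```python
from h import *
p,d,K,D,W=snap('wrist');T=tool();o=T[:3,3]
def t(c,z): return ((atz([(160+c[0]*.5333,100+c[1]*.5333)],z,K,D,W)-o)@T[:3,:3]*1000).round(1)
print('blank top', t((295,412),o[2]-.0204),'recess',t((296,298),.0315))
```

```text
blank top [[ 0.4 -2.5 20.4]] recess [[ 0.9  0.2 95.3]]
```

play_rows:
  increments: "0.9 0.5 0 0 0 0 40;0 0 15 0 0 0 40;0 0 15 0 0 0 40;0 0 10 0 0 0 40;0 0 8 0 0 0 40;0 0 5 0 0 0 40;0 0 4 0 0 0 40;0 0 3 0 0 0 40;0 0 2 0 0 0 40;0 0 2 0 0 0 40;0 0 0 0 0 0 40;0 0 0 0 0 0 40"

```text
time: 17.55
tcp_pos: [0.5546, 0.0222, 0.0629]
tcp_rot: [180.0, 0.0, 108.7]
ft_force: [-0.9, 0.1, -0.6]
gripper_width: 0.0374
```

play_rows:
  increments: "-1.3 0 0 0 0 0 40;0 0 0 0 0 0 40;0 0 1.5 0 0 0 40;0 0 1 0 0 0 40;0 0 1 0 0 0 40;0 0 0.5 0 0 0 40;0 0 0 0 0 0 40;0 0 0 0 0 0 40"

```text
time: 18.35
tcp_pos: [0.5549, 0.0209, 0.0589]
tcp_rot: [180.0, -0.0, 108.7]
ft_force: [-1.9, 0.0, 3.2]
gripper_width: 0.0379
```

play_rows:
  increments: "0 0 0 0 0 0 48;0 0 0 0 0 0 60;0 0 0 0 0 0 70;0 0 -10 0 0 0 80;0 0 -25 0 0 0 100;0 0 -35 0 0 0 100;0 0 -35 0 0 0 100;0 0 -30 0 0 0 100;0 0 -10 0 0 0 100;0 0 0 0 0 0 100;0 0 0 0 0 0 100"

```text
time: 19.45
tcp_pos: [0.5544, 0.0209, 0.2031]
tcp_rot: [-179.9, -0.0, 108.8]
ft_force: [-0.2, 0.4, -0.7]
gripper_width: 0.0853
```

Run:
```python
from h import *
s=ctrl.get_state();print(s['time'],s['tcp_pos'],s['tcp_rot'],s['gripper_width'],s['ft_force'])
p,d,K,D,W=snap('wrist');C=cloud(d,K,D,W)
g=cv2.cvtColor(p,cv2.COLOR_RGB2HSV);m=((g[:,:,0]>12)&(g[:,:,0]<32)&(g[:,:,1]>120));m[330:]=0;m[:,:220]=0;m[:,420:]=0
m=cv2.erode(m.astype(np.uint8),np.ones((5,5)))>0
q=C[m];print(m.sum(),np.percentile(q[:,2],[5,50,95]));A=np.c_[q[:,:2]-q[:,:2].mean(0),np.ones(len(q))];print('tilt deg',np.degrees(np.linalg.lstsq(A,q[:,2],rcond=None)[0][:2]))
save('w7.png',cv2.resize(p[100:300,200:440],(720,600)))
```

```text
19.45 [0.55440677 0.02093508 0.20307378] [-1.79945233e+02 -1.70720080e-02  1.08752671e+02] 0.08528627688951008 [-0.24242995  0.43942895 -0.69526866]
1651 [0.03734448 0.03845926 0.03957306]
tilt deg [-31.80151085 -10.58671903]
```

View pics/w7.png

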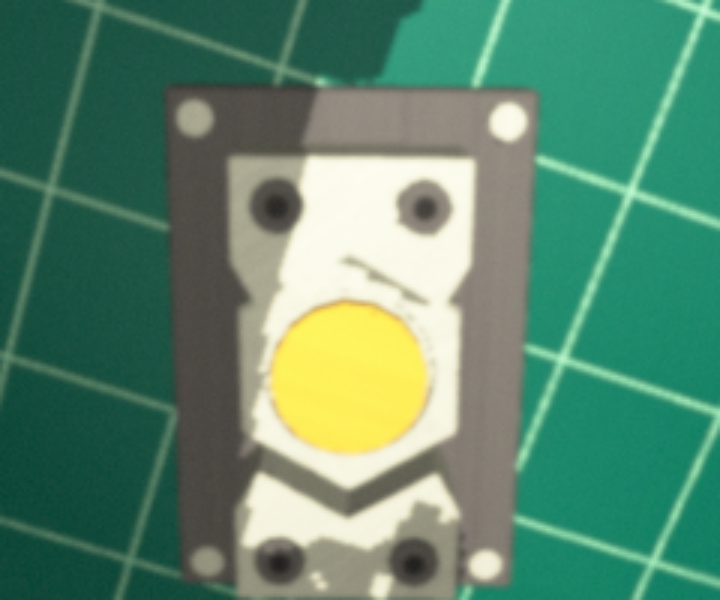

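The blank lies fully inside the recess, with its rim even all round and its centre at crop (350,378). Depth puts its top at 38.5 mm, as expected. The lower die is in its nest. Next, the upper die.

play_rows:
  increments: "10 -1 -10 0 0 0 100;20 -2 -15 0 0 0 100;25 -3 -20 0 0 0 100;25 -3 -5 0 0 0 100;25 -3 0 0 0 0 100;25 -3 0 0 0 0 100;25 -3 0 0 0 0 100;25 -3 0 0 0 0 100;22 -2 0 0 0 0 100;15 -1 0 0 0 0 100;0 0 0 0 0 0.116 100;0 0 0 0 0 0.116 100;0 0 0 0 0 0.114 100;0 0 0 0 0 0 100;0 0 0 0 0 0 100"

```text
time: 21.0
tcp_pos: [0.462, 0.2191, 0.2536]
tcp_rot: [-180.0, 0.0, 89.1]
ft_force: [-0.7, -0.6, 0.6]
gripper_width: 0.0853
```

Run:
```python
from h import *
s=ctrl.get_state();T=tool();print(s['time'],s['tcp_pos'],s['tcp_rot'],s['q'].round(0))
p,d,K,D,W=snap('wrist');save('w8.png',p);np.savez('w8.npz',p=p,d=d,K=K,D=D,W=W)
C=cloud(d,K,D,W);g=cv2.cvtColor(p,cv2.COLOR_RGB2HSV)
x0,x1,y0,y1=250,390,130,270
c=C[y0:y1,x0:x1].reshape(-1,3)
m=(c[:,2]>.021)&(c[:,2]<.031);r=hexfit(c[m,:2],.3);print(m.sum(),np.median(c[m,2]),r)
m2=(c[:,2]>.035)&(c[:,2]<.045);q=c[m2,:2];sh=(q.min(0)+q.max(0))/2;print('shank',m2.sum(),q.mean(0),sh,np.ptp(q,0))
for z in(r[1],q.mean(0)): print('tool',((np.r_[z,0]-T[:3,3])@T[:3,:3]*1000)[:2].round(1))
```

```text
21.0 [0.46201247 0.21907041 0.25356467] [-1.79958452e+02  2.00101437e-02  8.91464244e+01] [-34.  13.   3. 107.  -1.  60.  59.]
2336 0.026035117225933907 (np.float64(27.25), array([0.45743546, 0.22124274]), [np.float64(0.055871398434099495), np.float64(0.05562870394502126), np.float64(0.05596165582606469)])
shank 896 [0.45683671 0.22119108] [0.45746184 0.22124508] [0.0293865 0.0289026]
tool [ 2.2 -4.4]
tool [ 2.1 -5. ]
```

View pics/w8.png

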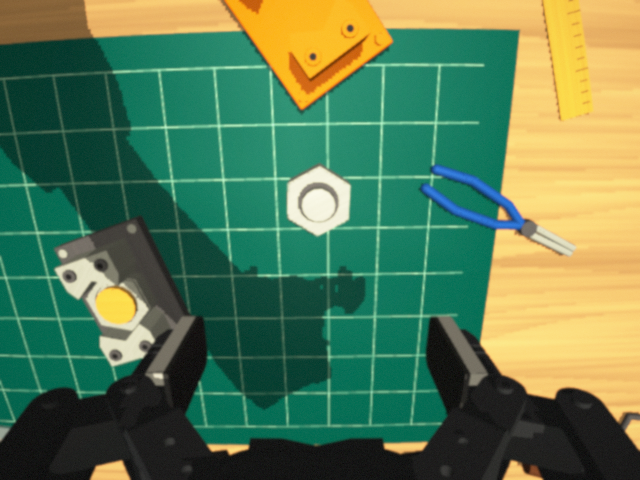

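The upper die, with its shank, is centred at (319,200). The pliers' nearest handle end is at (425,188), outside the finger span. I open to 90% and descend.

play_rows:
  increments: "1.4 -4.7 10 0 0 0.023 90;0 0 30 0 0 0 90;0 0 35 0 0 0 90;0 0 35 0 0 0 90;0 0 35 0 0 0 90;0 0 30 0 0 0 90;0 0 24 0 0 0 90;0 0 14 0 0 0 90;0 0 7 0 0 0 90;0 0 4.5 0 0 0 90;0 0 0 0 0 0 90;0 0 0 0 0 0 90"

```text
time: 22.25
tcp_pos: [0.4582, 0.2204, 0.0299]
tcp_rot: [179.9, -0.0, 87.6]
ft_force: [0.1, 0.1, 0.3]
gripper_width: 0.0766
```

play_rows:
  increments: "0 0 0 0 0 0 60;0 0 0 0 0 0 60;0 0 0 0 0 0 40;0 0 0 0 0 0 40;0 0 0 0 0 0 40;0 0 0 0 0 0 40"
  force: 80

```text
time: 22.85
tcp_pos: [0.4583, 0.2205, 0.0305]
tcp_rot: [179.9, -0.1, 87.6]
ft_force: [-1.3, -0.7, 8.4]
gripper_width: 0.0538
```

play_rows:
  increments: "0 0 -5 0 0 0 40;0 0 -20 0 0 0 40;-5 3 -30 0 0 0 40;-15 8 -30 0 0 0 40;-20 11 -25 0 0 0 40;-25 13 -10 0 0 0 40;-25 13 0 0 0 0 40;-25 13 0 0 0 0 40;-25 13 0 0 0 0 40;-25 13 0 0 0 0 40;-20 11 0 0 0 0 40;-10 6 0 0 0 0 40;0 0 0 0 0 -0.123 40;0 0 0 0 0 -0.123 40;0 0 0 0 0 -0.122 40;0 0 0 0 0 0 40;0 0 0 0 0 0 40"

```text
time: 24.55
tcp_pos: [0.5532, 0.0214, 0.1491]
tcp_rot: [-180.0, -0.0, 108.5]
ft_force: [0.3, 0.2, -5.7]
gripper_width: 0.0544
```

Run:
```python
from h import *
s=ctrl.get_state();print(s['time'],s['tcp_pos'],s['tcp_rot'],s['gripper_width'],s['ft_force'])
a=np.radians(s['tcp_rot'][2]);x=np.array([np.cos(a),np.sin(a)]);y=np.array([np.sin(a),-np.cos(a)])
e=np.array([.5545,.0209])-s['tcp_pos'][:2];print('tool err mm',e@x*1e3,e@y*1e3)
p,d,K,D,W=snap('wrist');np.savez('w9.npz',p=p,d=d,K=K,D=D,W=W);save('w9.png',cv2.resize(p[140:440,160:480],(800,750))[:600])
```

```text
24.55 [0.5531545  0.02138729 0.14910979] [-1.79966672e+02 -3.18442307e-02  1.08507403e+02] 0.05444087076662369 [ 0.33596569  0.20425673 -5.70770008]
tool err mm -0.8891854545572424 1.1212325664066634
```

View pics/w9.png

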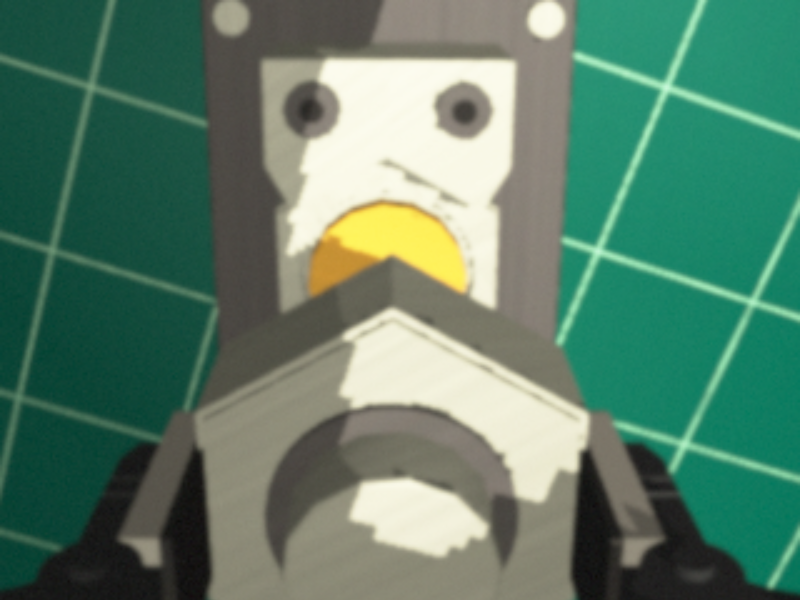

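The upper die is gripped level and square. Its bottom front corner is at crop (393,257) and its top one at (393,309); the blank and nest below are in line.

Run:
```python
from h import *
f=np.load('w9.npz');K,D,W=[f[k] for k in 'KDW'];T=tool();o=T[:3,3]
def t(c,z): return ((atz([((c[0]+.5)*.4-.5+160,(c[1]+.5)*.4-.5+140)],z,K,D,W)-o)@T[:3,:3]*1000).round(1)[0,:2]
print('bottom',t((393,257),o[2]-.0305),'top',t((393,309),o[2]-.0045))
print('jaw far corners',t((262,58),.05),t((516,58),.05))
print('blank far edge',t((388,201),.0385))
```

```text
bottom [  0.6 -31.9] top [  0.5 -33.3]
jaw far corners [-28.2 -55.2] [ 27.9 -55.1]
blank far edge [ -0.5 -19.2]
```

play_rows:
  increments: "-0.8 1.4 0 0 0 0 40;0 0 15 0 0 0 40;0 0 15 0 0 0 40;0 0 12 0 0 0 40;0 0 10 0 0 0 40;0 0 6 0 0 0 40;0 0 3 0 0 0 40;0 0 0 0 0 0 40;0 0 0 0 0 0 40;0 0 0 0 0 0 40"

```text
time: 25.6
tcp_pos: [0.5555, 0.0207, 0.0888]
tcp_rot: [179.9, 0.0, 108.7]
ft_force: [0.3, -0.8, -6.2]
gripper_width: 0.0543
```

play_rows:
  increments: "0.4 -0.6 0 0 0 0 40;0 0 2 0 0 0 40;0 0 2 0 0 0 40;0 0 2 0 0 0 40;0 0 2 0 0 0 40;0 0 2 0 0 0 40;0 0 2 0 0 0 40;0 0 0 0 0 0 40;0 0 0 0 0 0 40"

```text
time: 26.5
tcp_pos: [0.5545, 0.0209, 0.0762]
tcp_rot: [-180.0, -0.0, 108.7]
ft_force: [-0.7, -1.0, -6.7]
gripper_width: 0.0543
```

Below jaw-top height with no contact force.

play_rows:
  increments: "0 0 2 0 0 0 40;0 0 2 0 0 0 40;0 0 1 0 0 0 40;0 0 1 0 0 0 40;0 0 0.7 0 0 0 40;0 0 0 0 0 0 40;0 0 0 0 0 0 40"

```text
time: 27.2
tcp_pos: [0.5545, 0.0209, 0.0696]
tcp_rot: [-180.0, -0.0, 108.7]
ft_force: [-0.0, 0.3, -5.7]
gripper_width: 0.054
```

play_rows:
  increments: "0 0 0.5 0 0 0 40;0 0 0.4 0 0 0 40;0 0 0 0 0 0 40;0 0 0 0 0 0 40"

```text
time: 27.6
tcp_pos: [0.5546, 0.0209, 0.0691]
tcp_rot: [180.0, 0.0, 108.7]
ft_force: [-2.4, 0.0, 1.9]
gripper_width: 0.0546
```

Contact at 0.0691, where 0.069 was expected: the upper die is seated on the blank. I release, lift clear and check.

play_rows:
  increments: "0 0 0 0 0 0 60;0 0 0 0 0 0 75;0 0 0 0 0 0 100;0 0 0 0 0 0 100;0 0 -10 0 0 0 100;0 0 -25 0 0 0 100;0 0 -35 0 0 0 100;0 0 -35 0 0 0 100;0 0 -35 0 0 0 100;0 0 -25 0 0 0 100;0 0 -10 0 0 0 100;0 0 0 0 0 0 100;0 0 0 0 0 0 100"

```text
time: 28.9
tcp_pos: [0.5539, 0.0208, 0.2428]
tcp_rot: [-179.9, -0.0, 108.7]
ft_force: [-0.4, 0.5, -0.8]
gripper_width: 0.0854
```

Run:
```python
from h import *
s=ctrl.get_state();print(s['time'],s['tcp_pos'],s['gripper_width'],s['ft_force'])
p,d,K,D,W=snap('wrist');C=cloud(d,K,D,W);save('w10.png',cv2.resize(p[100:325,180:480],(800,600)))
c=C[130:280,240:400].reshape(-1,3)
for n,a,b in(('hex top .0645',.058,.07),('shank top .0785',.073,.085)):
    q=c[(c[:,2]>a)&(c[:,2]<b)];A=np.c_[q[:,:2]-q[:,:2].mean(0),np.ones(len(q))];k=np.linalg.lstsq(A,q[:,2],rcond=None)[0]
    print(n,len(q),q.mean(0).round(4),'tilt deg',np.degrees(k[:2]).round(2))
```

```text
28.9 [0.55393513 0.02084788 0.24279329] 0.08541145673640975 [-0.39683057  0.50645266 -0.83530684]
hex top .0645 3050 [0.5509 0.0201 0.0645] tilt deg [0.22 0.04]
shank top .0785 1186 [0.553  0.0207 0.0783] tilt deg [1.38 0.47]
```

Depth puts the hex top at 64.5 mm (expected 64.5), with 0.2° of tilt, and the shank top at 78.3 mm (expected 78.5). The gripper is open and clear, so I hand in.

```bash
python3 -c "
from station import ctrl
print(ctrl.finish_job())"
```

```text
the job is handed in; nothing more can be done
None
```

The die set is made up in the steel guide, in the order asked, and I handed the job in at about 29 s of the 67 s. I did not see the finished stack: the last picture was refused by the 12-picture limit, so the final check is from depth only.

- **Lower die:** it went down between the jaws until contact, exactly 14 mm above where it was picked up. That is home on the base plate.
- **Blank:** the larger brass disc lies inside the recess with its rim even all round in the picture. Depth put its top at 38.5 mm, as expected.
- **Upper die:** it was lowered onto the blank, with contact at the expected height. The hex top is at 64.5 mm (expected 64.5) with about 0.2° of tilt, and the shank top is at 78.3 mm (expected 78.5). A tilt fit on the small shank top alone gave about 1.4°. I took that as depth noise, since the larger face is flat.
- **One check that disagreed:** the tilt fit on the blank gave about 32°. That cannot be right when its heights spread only 2 mm, so I discarded it and relied on the picture and the heights.
- **Limits and bystanders:** the wrist force stayed under 10 N in every reading. No move was aimed near the other things. The gripper is open, about 0.24 m up and touching nothing.

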